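# Stack the file cases on the sloping rack

## Robot

A 6-joint arm with a two-finger parallel gripper is mounted at the origin on the work surface. World frame = base frame: x ahead of the robot, y to its left, z up, the work surface at z = 0. Lengths are in mm, angles in rad, forces in N, time in s.
With the tool pointing down it reaches from about 275 to 825 mm from the base axis. Payload 5.2 kg.
Tool frame: the origin (TCP) lies at the very end of the fingers, on their centre line; the grasp point (between the pads) lies 19 mm behind it; z points along the fingers, y is the line along which they close (so a half turn about z gives the same grasp; the last joint's range is limited). The gripper opens to 93 mm and grips with 3 to 60 N. Pads are 15 mm wide; open, the fingers measure 128 mm over their backs; the gripper's body (75 mm by 188 mm) begins 65 mm behind the grasp point.
Start: joints at [1.011, 0.259, 1.535, -0, 1.348, -0.203], TCP at [192.081, 515.373, 218.653] pointing down, gripper open.
Joint ranges: [-3.14, 3.14], [-0.91, 2.08], [0.19, 2.58], [-1.22, 4.36], [0.22, 2.71], [-3.12, 3.12]. Speed limits (rad/s): [2.57, 2.57, 3.14, 3.14, 3.14, 3.14].

## Interface

Orientations are given as [roll, pitch, yaw] about the fixed x, y, z axes, in that order (R = Rz(yaw) Ry(pitch) Rx(roll)).
In Python, from bench import robot gives the robot as it stands. The module is installed in compiled form; this text tells all that it offers. Calls block until the motion is done:
- robot.move_ptp(position, orientation): joint-space move of the TCP to a pose.
- robot.move_linear(position, ori=None, speed=150, f_stop=None): straight line of the TCP; ori=None keeps the orientation; speed is the mean speed in mm/s. With f_stop (N) it stops when the force on the tool has changed by that much, and returns True; else False.
- robot.move_j(angles): joint-space move.
- robot.move_gripper(opening): opening from 0.0 (shut) to 1.0 (fully open); the grip force is fixed at half the most; returns when the fingers have stopped.
- robot.sleep(seconds).
- robot.inverse_kinematics(position, orientation): joint angles nearest the present ones, or None.
- robot.get_image(name): name is "scene" or "top" or "wrist"; returns a dict with "img" (480x640x3 uint8, blue, green, red), "fovy" (degrees; the focal length in pixels is half the picture's height over the tangent of half this angle, whatever the lens; pixels are square), "cx", "cy" (the principal point, pixels), "k1" (the pictures are not rectified: a ray, as slopes to the right and down, at radius r is drawn at 1 + k1 r^2 times it, then the intrinsics apply), "eye" and "orientation" of the camera in the world. Camera axes: x right, y down, z forward; pixel columns grow to the right and rows downward; lengths in mm; the calibration is good to about 2 mm. A picture is of the moment at which its call begins. There is no depth.
A pose or a line that the arm cannot do raises robot.MotionError and nothing moves.
- robot.hand_in(): hands the job in; it is judged then, once.
Readings, each from a call of its own:
- robot.current_t(): time.
- robot.current_qpos(): joint angles.
- robot.current_joint_vel(): joint speeds.
- robot.current_joint_efforts(): joint torques, N m.
- robot.current_tcp_pos(): TCP position.
- robot.current_eef_rot(): TCP orientation.
- robot.current_contact_force(): force on the tool from outside, world axes, zero at the start.
- robot.current_ft_torque(): the same for the moment, N m.
- robot.current_gripper_width(): opening from 0.0 (shut) to 1.0 (fully open).
- robot.current_finger_force(): force on a finger pad.
Only numpy, scipy, OpenCV 4.12 (cv2) and the standard library are available. Lean on these libraries where they do the work, as an engineer would, in place of code of your own. Each camera call takes 0.05 s, during which the arm holds its last target. There are 200 camera calls.

## Task

Stack the three file cases on the sloping rack, the longest at the bottom, then the medium one that is tucked under the soldering stand, and the shortest on top. Each must lie flat on the one below, pushed right back against the rack's backstop, with its coloured end facing out at the open, high end. Leave everything else on the bench where it is.

Things in the scene. Friction and masses are not known exactly. Their poses are not given: they have to be found in the camera images.
- long: The long file case: closed rigid grey box with a blue band 30 mm long at one end and a white label on top; 160 mm long (x), 60 mm wide (y), 32 mm thick (z), about 224 g (varies by a quarter). Origin at the centre of the underside; +x points to the coloured end, +z up. It starts lying flat on the bench.
- long_cap (a point): Centre of the blue end face of the long case, 16 mm above its underside.
- medium: The medium file case: closed rigid grey box with a yellow band 30 mm long at one end and a white label on top; 140 mm long (x), 60 mm wide (y), 32 mm thick (z), about 196 g (varies by a quarter). Origin at the centre of the underside; +x points to the coloured end, +z up. It starts half under the soldering stand with its coloured end inside and its plain end sticking out some 55 to 75 mm.
- medium_cap (a point): Centre of the yellow end face of the medium case, 16 mm above its underside.
- short: The short file case: closed rigid grey box with a red band 30 mm long at one end and a white label on top; 120 mm long (x), 60 mm wide (y), 32 mm thick (z), about 168 g (varies by a quarter). Origin at the centre of the underside; +x points to the coloured end, +z up. It starts lying flat on the bench.
- short_cap (a point): Centre of the red end face of the short case, 16 mm above its underside.
- rack: The sloping rack, fixed, at the left or right of the bench; steel base 200 x 100 mm. Origin on the bench in its middle plane; +x runs level from the backstop to the open high end, z up. The deck's low end is at x = -110 mm, 30 mm above the bench.
- deck: The rack's aluminium deck, fixed, sloping at 18 degrees: 165 mm long, 56 mm wide (84 mm over the first 60 mm). Origin on its surface at the foot of the backstop, midway across; +x up the slope to the open high end, y across, z normal to the deck. The blue backstop's face is the plane x = 0, 84 mm wide, up to z = 105 mm. Friction may hold a case where it is set.
- cheeks (a point): Midway between the rack's two blue side cheeks, on the deck, 30 mm from the backstop. The cheeks stand 36 to 42 mm either side of the middle, from the backstop to 60 mm up the slope, 85 mm high from the deck: a case goes between them with 6 mm to spare a side, fingers beside a case do not.
- stand: The soldering stand, fixed, on the other side from the rack: a low steel bridge. Origin on the bench 70 mm in front of its open mouth; +x points into the mouth, z up. The bridge spans x = 70 to 220 mm, is 104 mm wide and 41 mm high inside, its top at 46 mm. The bench before the mouth is clear for 190 mm, 60 mm either side.
- brick (a point): Top centre of the firebrick on the stand, 82 mm above the bench; brick 105 mm along the stand's x (from 40 mm behind the mouth), 100 mm wide. A fixed third-hand stands on it, up to 145 mm above the bench.
- jar: Bystander, loose: amber glass jar, 48 mm across, 65 mm tall. Leave it alone. Origin at the centre of its underside.
- tin: Bystander, loose: small tin, 38 mm across, 45 mm tall. Leave it alone. Origin at the centre of its underside.
- crucible: Bystander, loose: white crucible, 40 mm across, 40 mm tall. Leave it alone. Origin at the centre of its underside.
- mandrel: Bystander, loose: ring mandrel, steel cone on a foot 44 mm across, 85 mm tall. Leave it alone. Origin at the centre of its underside.
- block: Bystander, loose: steel bench block, 70 x 50 x 45 mm. Leave it alone. Origin at the centre of its underside.

How it is judged (in metres and radians):
On the way, in this order (a step that is already met when the one before it is completed fails the run):
1. the long case lies flat on the deck, coloured end out, against the backstop (x of long in the frame of deck between 0.076 and 0.086 m and y of long in the frame of deck between -0.012 and 0.012 m and z of long in the frame of deck between -0.004 and 0.005 m and x of long_cap in the frame of deck above 0.152 m and angle between the z axis of long and the z axis of deck, either way round below 0.06 rad and angle between the x axis of long and the x axis of deck, either way round below 0.12 rad and linear speed of long below 0.02 m/s), for 0.2 s.
2. the medium case lies flat on the long case, coloured end out, against the backstop (x of medium in the frame of deck between 0.066 and 0.076 m and y of medium in the frame of deck between -0.012 and 0.012 m and z of medium in the frame of deck between 0.028 and 0.037 m and x of medium_cap in the frame of deck above 0.132 m and angle between the z axis of medium and the z axis of deck, either way round below 0.06 rad and angle between the x axis of medium and the x axis of deck, either way round below 0.12 rad and linear speed of medium below 0.02 m/s), for 0.2 s.
3. the short case lies flat on the medium case, coloured end out, against the backstop (x of short in the frame of deck between 0.056 and 0.066 m and y of short in the frame of deck between -0.012 and 0.012 m and z of short in the frame of deck between 0.06 and 0.069 m and x of short_cap in the frame of deck above 0.112 m and angle between the z axis of short and the z axis of deck, either way round below 0.06 rad and angle between the x axis of short and the x axis of deck, either way round below 0.12 rad and linear speed of short below 0.02 m/s), for 0.2 s.
At the end, for the whole second after the job is handed in: On the rack's deck lie the long, the medium and the short case, bottom to top, each flat on what is below (within 0.06 rad and 5 mm), its plain end within 6 mm of the backstop, within 12 mm of the middle and 0.12 rad of straight, its coloured end at the open high end, all at rest (all of step 1 and all of step 2 and all of step 3); the robot touches nothing.
It fails at once if a bystander (jar, tin, crucible, mandrel or steel block) is moved more than 30 mm (distance of any of jar, tin, crucible, mandrel, block from where it was at the start of the episode above 0.03 m).
It also fails if it takes over 72 s, if anything falls off the work surface, if the arm or the gripper's body presses on something with over 40 N, if the wrist force passes 120 N, or if a joint passes its speed limit or range.

## Working session

There is one attempt and no reset: what is moved stays moved. The work goes in short steps, each a Python script; the robot and the scene stay as the last script left them, time stands still between calls to the robot, and variables do not carry over. Pictures are saved under pics/ and viewed, at most 10 in all, crops included, and the job is handed in when it is done.

```bash
ls; mkdir -p pics
python3 - <<'E'
from bench import robot
import cv2
for n in("scene","top"):
    d=robot.get_image(n); cv2.imwrite(f"pics/{n}0.png",d["img"]); print(n,{k:v for k,v in d.items() if k!="img"})
print(robot.current_t(),robot.current_eef_rot())
E
```

```text
pics
scene {'fovy': 57.124078836326134, 'cx': 323.76599066891765, 'cy': 238.10608184556042, 'k1': 0.02031440590394633, 'eye': array([1221.32232087,  184.0720214 ,  696.11328036]), 'orientation': array([-2.32163486, -0.01640274,  1.86482127])}
top {'fovy': 43.02833528347953, 'cx': 324.60475024055637, 'cy': 240.5034878010741, 'k1': -0.021168542897134105, 'eye': array([ 477.97609696,  -24.8935542 , 1402.75248176]), 'orientation': array([-3.05570788,  0.013039  , -1.55969061])}
0.1 [-3.13998628e+00 -3.41882733e-04  2.78478577e+00]
```

View pics/top0.png

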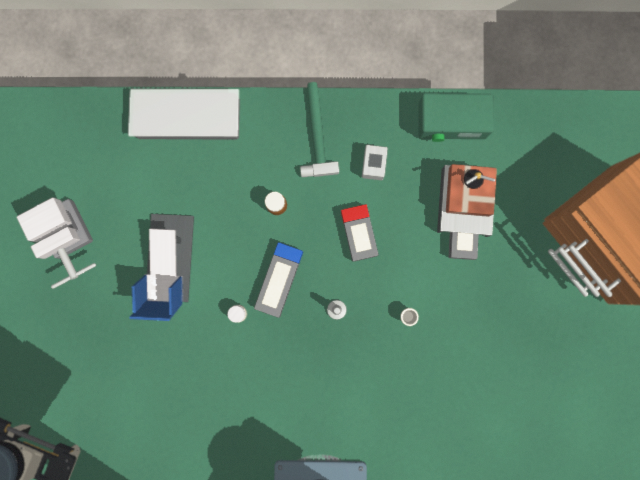

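View pics/scene0.png

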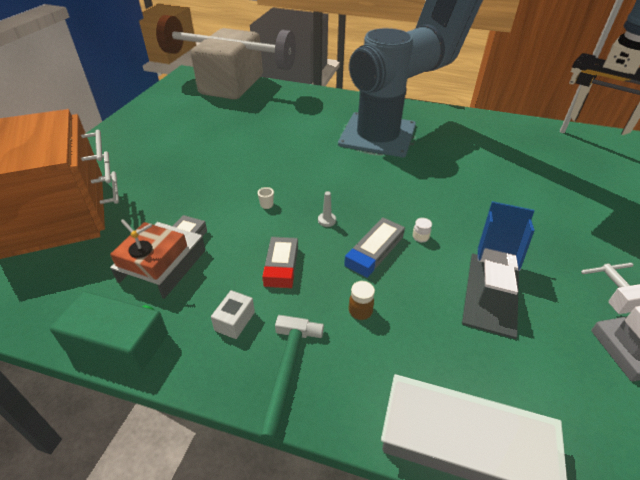

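The top view has the robot at the bottom edge. The rack is on the left around (160,270), with its backstop near (157,318) and its high end pointing up. The long case is at (279,279), the short at (359,232), and the medium's plain end is at (464,245) under the stand. All the coloured ends point up, which is +x. I'll enlarge it to pick corners.

```bash
cat > h.py <<'E'
import numpy as np, cv2
from scipy.spatial.transform import Rotation as R
def cam(d):
    f=240/np.tan(np.radians(d["fovy"])/2)
    return f,d["cx"],d["cy"],d["k1"],np.array(d["eye"]),R.from_euler("xyz",d["orientation"]).as_matrix()
def proj(d,P):
    f,cx,cy,k,e,M=cam(d); c=(np.atleast_2d(P)-e)@M; s=c[:,:2]/c[:,2:]
    s=s*(1+k*(s**2).sum(1,keepdims=True)); return s*f+[cx,cy]
def back(d,uv,z):
    f,cx,cy,k,e,M=cam(d); t=(np.atleast_2d(uv)-[cx,cy])/f; s=t.copy()
    for _ in range(10): s=t/(1+k*(s**2).sum(1,keepdims=True))
    r=np.c_[s,np.ones(len(s))]@M.T; return e+r*((z-e[2])/r[:,2])[:,None]
E
python3 - <<'E'
import cv2,numpy as np
t=cv2.imread("pics/top0.png")
a=cv2.resize(t[205:325,125:205],None,fx=5,fy=5,interpolation=cv2.INTER_CUBIC) #400x600
b=cv2.resize(t[190:325,245:325+55],None,fx=2.95,fy=2.95,interpolation=cv2.INTER_CUBIC)
c=cv2.resize(t[155:265,435:505],None,fx=1.8,fy=1.8,interpolation=cv2.INTER_CUBIC)
o=np.zeros((600,800,3),np.uint8); o[:,:400]=a; o[:b.shape[0],400:400+b.shape[1]]=b[:,:400]; o[400:598,400:526]=c[:198]
cv2.imwrite("pics/c1.png",o)
E
```

```text
(no output)
```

View pics/c1.png

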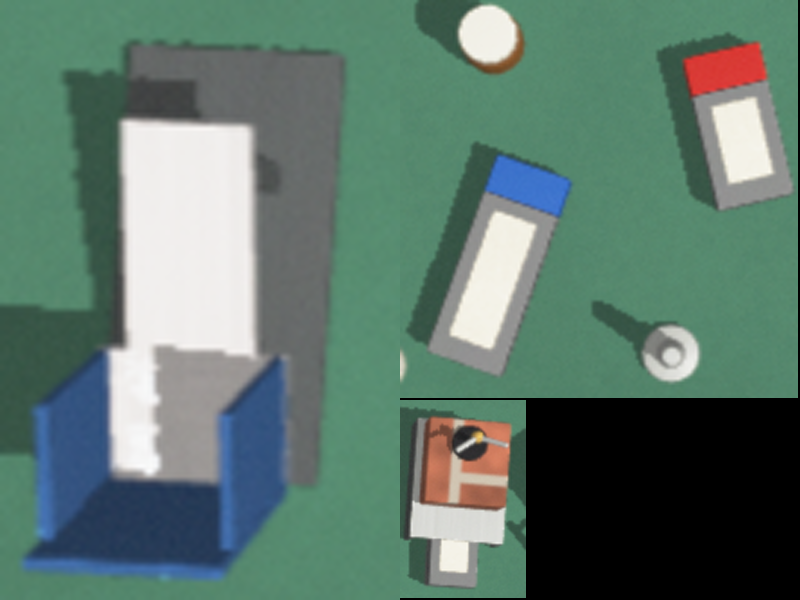

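The crop shows the four top-face corners of the long and short cases, the medium's plain-end corners and the corners of the rack's deck and cheeks. Next I'll fit poses to these.

Run:
```python
from bench import robot
from h import *
from scipy.optimize import least_squares
d=robot.get_image("top")
def fitbox(uv,L,sel=None):
    P=np.array([[L/2,30],[L/2,-30],[-L/2,-30],[-L/2,30]])
    w=back(d,uv,32)[:,:2]
    def f(p): c,s=np.cos(p[2]),np.sin(p[2]); return (P@np.array([[c,s],[-s,c]])+p[:2]-w).ravel()
    r=least_squares(f,[*w.mean(0),0]); return r.x,np.abs(r.fun).max()
q=lambda l:[[(x-400)/2.95+245,y/2.95+190] for x,y in l]
print("long",fitbox(q([(495,154),(571,180),(500,375),(429,350)]),160))
print("short",fitbox(q([(685,58),(760,43),(793,193),(719,210)]),120))
print("med plain L,R",back(d,[[451,256.7],[477.2,258.9]],32))
print("med side axis: mouth edge",back(d,[[(10)/1.8+435,(136)/1.8+155],[(104)/1.8+435,(143)/1.8+155]],46))
t=np.radians(18)
P=np.array([[165,28,0],[165,-28,0],[60,42,0],[60,-42,0],[60,42,85],[60,-42,85],[60,-36,85],[0,42,105],[0,-42,105]],float)
uv=np.array([(121,120),(252,125),(108,350),(287,357),(37,405),(232,412),(222,412),(33,553),(222,566)])/5+[125,205]
def D(p):
    return np.c_[R.from_euler("yz",[-t,p[2]]).as_matrix()],np.array([p[0],p[1],30])
f=lambda p:(proj(d,P@D(p)[0].T+D(p)[1])-uv).ravel()
r=least_squares(f,[250,350,0],loss="soft_l1"); print("deck",r.x,np.round(r.fun.reshape(-1,2),1))
print({n:back(d,[u],z)[0][:2].round() for n,u,z in[("jar",(275,202),65),("tin",(237,313),45),("mandrel",(337,310),85),("cruc",(409,317),40)]})
# pre-view of medium with wrist
```

```text
long (array([ 5.06453852e+02,  9.70404464e+01, -3.21228021e-01]), np.float64(1.673259924894296))
short (array([ 6.14495685e+02, -8.55005470e+01,  2.23222043e-01]), np.float64(1.1535440968782495))
med plain L,R [[ 562.0503086  -290.6141522    32.        ]
 [ 557.68643365 -349.48762545   32.        ]]
med side axis: mouth edge [[ 619.50906747 -264.9540763    46.        ]
 [ 611.93276955 -381.52393431   46.        ]]
deck [ 4.55572234e+02  3.54130333e+02 -2.94173291e-02] [[ 0.6 -0.1]
 [-0.2 -0.1]
 [-1.5 -0.4]
 [-0.  -0.2]
 [ 0.1 -0. ]
 [ 0.8  0.2]
 [-0.1  0.1]
 [-1.2  0.7]
 [ 0.9 -0.2]]
{'jar': array([678., 105.]), 'tin': array([431., 187.]), 'mandrel': array([441., -35.]), 'cruc': array([ 427., -195.])}
```

```bash
cat >> h.py <<'E'
from bench import robot
TH=np.radians(18); DP=np.array([455.6,354.1,30.]); RD=R.from_euler("yz",[-TH,-0.0294]); T=R.from_euler("y",np.pi)
H=4  # TCP above the case's underside
eul=lambda r:(r*T).as_euler("xyz")
def deck(x,y,z): return DP+RD.apply([x,y,z])
def flat(c,psi,gx,z=H):
    r=R.from_euler("z",psi); return np.array([*(r.apply([gx,0,0])[:2]+c[:2]),z]),eul(r)
def lift(z,speed=250):
    p=robot.current_tcp_pos(); robot.move_linear([p[0],p[1],z],speed=speed)
def pick(c,psi,gx,up=200):
    p,o=flat(c,psi,gx); h=p.copy(); h[2]=130
    robot.move_gripper(1.0); robot.move_ptp(h,o); print("stopped",robot.move_linear(p,o,120,15))
    robot.move_gripper(0.0); print("w",robot.current_gripper_width(),robot.current_finger_force())
    lift(up); print("w",robot.current_gripper_width(),robot.current_finger_force(),robot.current_t())
def place(L,zc,gx,y=0,gap=12):
    o=eul(RD); g=L/2+gx
    robot.move_ptp(deck(g+85,y,zc+60+H),o)
    robot.move_linear(deck(g+75,y,zc+15+H),o,150)
    s=robot.move_linear(deck(g+gap,y,zc+10+H),o,120,15); print("enter hit",s)
def seat(L,zc,gx,y=0,gap=12):
    o=eul(RD); g=L/2+gx; loc=lambda:RD.inv().apply(robot.current_tcp_pos()-DP)-[g,0,H]
    s=robot.move_linear(deck(g+gap,y,zc-6+H),o,30,5); p=loc(); print("down",s,p.round(1))
    s=robot.move_linear(deck(g-10,y,p[2]+0.5+H),o,40,9); print("back",s,loc().round(1),robot.current_contact_force().round(1))
def release(gx,L):
    p=robot.current_tcp_pos(); robot.move_gripper(1.0)
    robot.move_linear(p+RD.apply([0,0,90]),speed=200)
E
python3 - <<'E'
from h import *
for g in(105+85,105): print(robot.inverse_kinematics(deck(g,0,64),eul(RD)))
pick(np.array([506.5,97]),-0.321,25)
print(robot.current_qpos())
d=robot.get_image("wrist"); cv2.imwrite("pics/w1.png",d["img"])
place(160,0,25)
d=robot.get_image("wrist"); e=robot.get_image("scene")
cv2.imwrite("pics/p1.png",np.hstack([cv2.resize(d["img"],(400,300)),cv2.resize(e["img"][160:400,430:640],(400,300*400//350))[:300]]))
print(robot.current_t())
E
```

```text
[ 0.43008348  0.43925916  1.49289068 -0.17139926  0.93313657 -1.02826836]
[ 0.49691737  0.36312818  1.68471939 -0.21172998  0.83111499 -0.92211342]
stopped False
w 0.6458474937589412 29.917780458927155
w 0.6411986813759919 29.921109974384308 5.1167
[-4.09371973e-02  2.51406103e-01  1.59546411e+00 -9.17601897e-05
  1.29758239e+00 -1.29064031e+00]
enter hit False
7.475
```

View pics/p1.png

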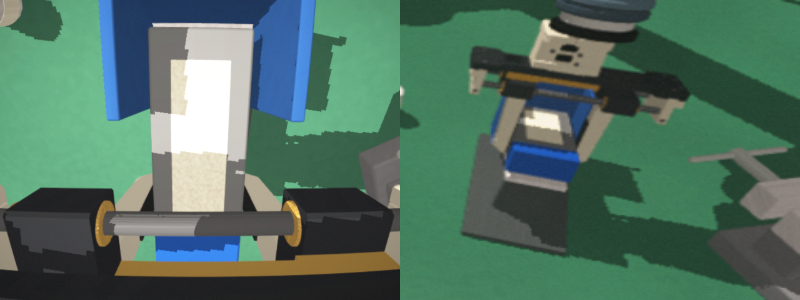

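The case is held straight and sits between the cheeks. In the wrist view the cheeks centre at about column 205 and the case at about 201, so it's within a couple of mm. I'll seat it now.

Run:
```python
from h import *
seat(160,0,25); 
release(25,160); print(robot.current_t())
d=robot.get_image("wrist"); t=robot.get_image("top")
cv2.imwrite("pics/p2.png",np.hstack([cv2.resize(d["img"],(480,360)),cv2.resize(t["img"][200:325,120:220],(288,360))]))
```

```text
down True [12.5  0.1 -0.6]
back True [ 0.8  0.7 -0.3] [1.3 0.7 0.4]
9.6
```

View pics/p2.png

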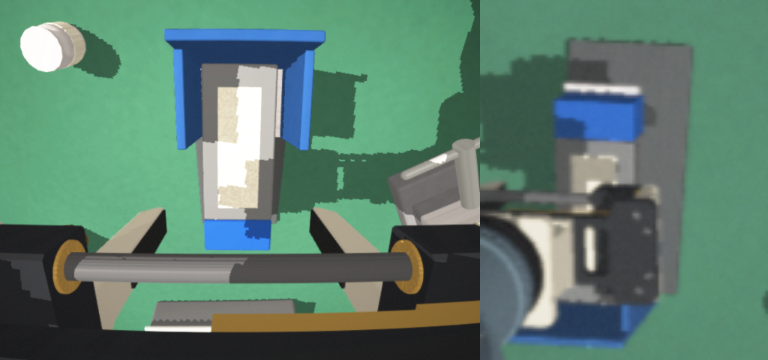

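Long is seated, with the contact at x≈0.8 and z≈-0.3 in the deck frame. It looks slightly left of the middle, so I'll quantify that from the wrist view.

```bash
cat >> h.py <<'E'
def ondeck(d,uv,z):
    f,cx,cy,k,e,M=cam(d); t=(np.atleast_2d(uv)-[cx,cy])/f; s=t.copy()
    for _ in range(10): s=t/(1+k*(s**2).sum(1,keepdims=True))
    r=RD.inv().apply(np.c_[s,np.ones(len(s))]@M.T); e=RD.inv().apply(e-DP)
    return e+r*((z-e[2])/r[:,2])[:,None]
E
python3 - <<'E'
from h import *
d=robot.get_image("wrist"); k=4/3
f=lambda l,z:print(ondeck(d,np.array(l)*k,z).round(1).tolist())
f([(205,249),(271,249),(202,65),(278,65)],32)      # end (colour) L,R ; plain L,R  top face
f([(179,150),(189,147),(297,147),(307,150)],85)       # cheek ends L out/in, R in/out
f([(166,40),(325,40)],105)
E
```

```text
[[155.7, -30.3, 32.0], [155.6, 29.2, 32.0], [0.5, -28.2, 32.0], [0.4, 30.0, 32.0]]
[[58.4, -37.5, 85.0], [56.5, -31.1, 85.0], [56.4, 36.3, 85.0], [58.3, 42.7, 85.0]]
[[-1.3, -37.3, 105.0], [-1.4, 44.0, 105.0]]
```

The long case is 0.5 mm off the backstop and within 3 mm of the middle. The true middle is about +2 mm in y from my fit, so I'll correct for that. Now the medium: pull it out, regrasp nearer the cap and carry it over.

```bash
sed -i 's/354.1,30/355.8,30/' h.py
python3 - <<'E'
from h import *
lift(210); c=np.array([629.7,-325.2]); psi=-0.072
p,o=flat(c,psi,-42); h=p.copy(); h[2]=150
robot.move_ptp(h,o); robot.move_linear([*p[:2],60],o,150)
d=robot.get_image("wrist")
print("st",robot.move_linear(p,o,100,12)); robot.move_gripper(0.0); print("w",robot.current_gripper_width())
u=R.from_euler("z",psi).apply([1,0,0])
print("pull",robot.move_linear(p-115*u,o,110,30),robot.current_contact_force().round(1),robot.current_gripper_width())
robot.move_gripper(1.0); print(robot.current_tcp_pos(),robot.current_t())
t=robot.get_image("top"); s=robot.get_image("scene")
cv2.imwrite("pics/p3.png",np.hstack([cv2.resize(d["img"],(400,300)),cv2.resize(s["img"][170:320,80:280],(400,300))]))
E
```

```text
st False
w 0.6439268456441367
pull False [-4.8 -0.4  6.8] 0.6434592291495072
[ 473.09651389 -313.89035993    3.98409187] 16.6083
```

View pics/p3.png

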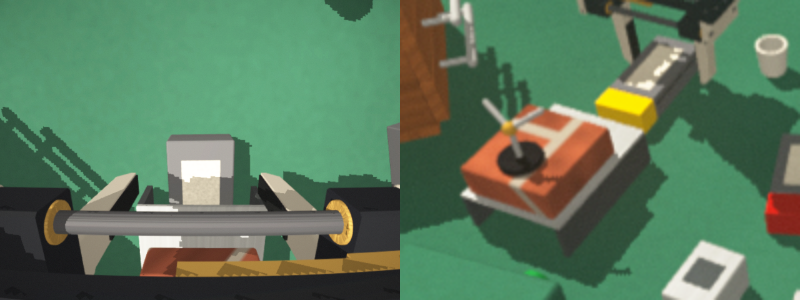

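The medium is out, with its yellow end just clear of the mouth. I'll slide the open fingers forward, regrasp it at +25 mm and place it.

Run:
```python
from h import *
u=R.from_euler("z",-0.072).apply([1,0,0]); p=np.array(robot.current_tcp_pos())
print("fwd",robot.move_linear(p+67*u,speed=100,f_stop=12)); robot.move_gripper(0.0); print("w",robot.current_gripper_width())
lift(230); place(140,32,25); seat(140,32,25); release(25,140); print(robot.current_t())
d=robot.get_image("wrist"); cv2.imwrite("pics/p4.png",d["img"])
```

```text
fwd False
w 0.6424949412144593
enter hit False
down True [12.9  0.1 31.4]
back True [ 1.3 -0.3 31.5] [ 2.8 -0.9 -0.4]
24.85
```

View pics/p4.png

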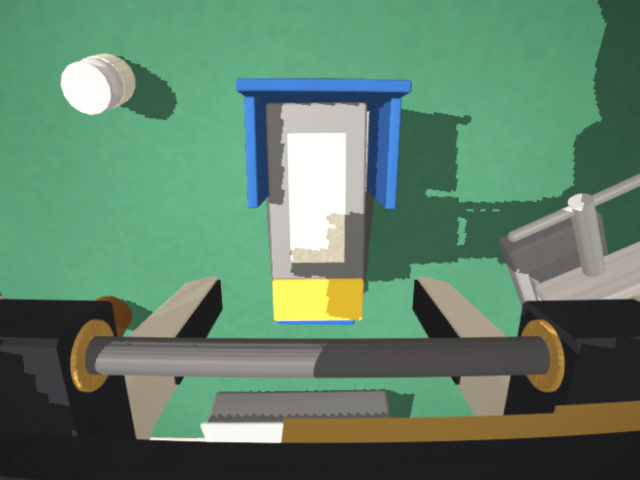

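The medium lies on the long, between the cheeks with its yellow end out. Top-face corners are at (268,103), (365,103), (273,320) and (362,320). I'll verify those numerically and then place the short one.

Run:
```python
from h import *
d=robot.get_image("wrist")
m=ondeck(d,[(268,103),(365,103),(273,320),(362,320)],64); print(m.round(1).tolist())
if m[:2,0].mean()>5: raise SystemExit("check")
lift(230); pick(np.array([614.5,-85.5]),0.223,25,230)
place(120,64,25); seat(120,64,25); release(25,120); print(robot.current_t())
d=robot.get_image("wrist"); s=robot.get_image("scene")
cv2.imwrite("pics/p5.png",np.hstack([cv2.resize(d["img"],(400,300)),cv2.resize(s["img"][170:350,420:640],(400,300))]))
```

```text
[[0.3, -30.1, 64.0], [0.3, 26.1, 64.0], [137.7, -31.1, 64.0], [137.6, 28.5, 64.0]]
stopped False
w 0.6422409667604255 29.9992430023849
w 0.642874224645504 29.998730113729835 30.0917
enter hit False
down True [12.8  0.1 63.5]
back True [-1.  -0.2 63.7] [ 2.  -0.5  0.9]
34.9833
```

View pics/p5.png

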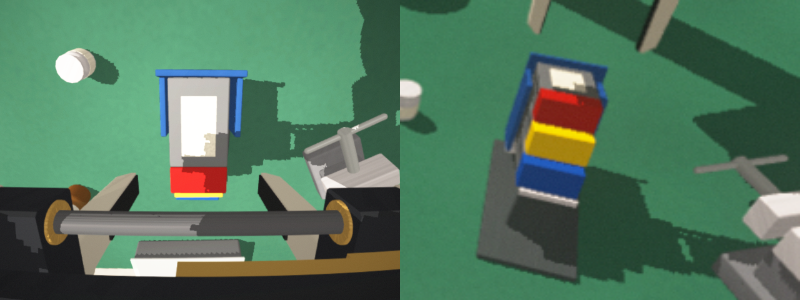

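All three are stacked with their coloured ends out. One last numeric check on the short case, then I'll hand in.

Run:
```python
from h import *
d=robot.get_image("wrist")
m=ondeck(d,np.array([(168,78),(230,78),(171,192.5),(227,192.5)])*1.6,96); print(m.round(1).tolist())
if m[:2,0].mean()<4 and abs(m[:,1].mean())<6: robot.sleep(0.5); print(robot.hand_in(),robot.current_t())
```

```text
[[-0.0, -29.9, 96.0], [-0.1, 28.2, 96.0], [116.3, -30.4, 96.0], [116.1, 29.0, 96.0]]
the job is handed in; nothing more can be done
the job is handed in; nothing more can be done
```

The three cases are stacked long, medium, short on the rack, each against the backstop with its coloured end out, and I handed the job in at about 36 s; the hand-in gave no verdict.

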